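# Replace the blown capacitors in the supply's capacitor bank

## Robot

A 7-joint arm with a two-finger parallel gripper is mounted at the origin on a cart in front of the work surface, level with it; the furniture and walls round the work are solid. World frame = base frame: x ahead of the robot, y to its left, z up, the work surface at z = 0. Lengths are in m, angles in rad, forces in N, time in s.
With the tool pointing down it reaches from about 0.4 to 0.875 m from the base axis. Payload 19.3 kg.
Tool frame: the origin (TCP) lies at the very end of the fingers, on their centre line; the grasp point (between the pads) lies 19 mm behind it; z points along the fingers, y is the line along which they close (so a half turn about z gives the same grasp; the last joint's range is limited). The gripper opens to 85 mm and grips with 20 to 120 N. Pads are 22 mm wide; open, the fingers measure 114 mm over their backs; the gripper's body (76 mm by 85 mm) begins 54 mm behind the grasp point. The pads swing forward as they close: fully open they stand 13 mm farther back than shut.
Start: joints at [-1.278, 0.521, -0.036, 1.599, 0.021, 1.021, -0.113], TCP at [0.222, 0.584, 0.231] pointing down, gripper open.
Joint ranges: [-2.91, 2.91], [-0.3, 2.13], [-1.5, 1.42], [0.17, 2.43], [-1.26, 4.41], [0.16, 1.93], [-2.52, 2.52]. Speed limits (rad/s): [1.89, 1.89, 2.39, 2.39, 3.01, 3.01, 3.01].

## Interface

Orientations are given as [roll, pitch, yaw] about the fixed x, y, z axes, in that order (R = Rz(yaw) Ry(pitch) Rx(roll)).
In Python, from workcell import bot gives the robot as it stands.
- The arm moves only by the shell command python3 -m crank 'ROWS' [FORCE]. ROWS is a JSON object of lists of equal length, an entry for each row: "travel": the shift along the world's x, y, z in cm, a list of three; "turn": the turn, a rotation vector about the world's x, y, z in degrees, a list of three; "gripper": the closure, from 0 (fully open) to 1 (shut). A call has exactly 5 rows; each row is the pose to reach, as a shift and turn from the pose commanded when the call began; what a row does not reach only later rows make up. A row lasts 1/10 s, in which the tool goes at most 50 mm and 8.59 degrees, less where a joint would pass 70% of its speed; a pose out of reach is approached as far as the arm can. A call with a gripper value outside its range is refused whole. The fingers move at their own pace and stop on an object; FORCE is the grip in N (left out, the last holds). Time passes only in rows, so rows that repeat a pose let the fingers close, or fill a call up. It gives the time, the measured TCP pose, the force, the opening and the grip force at its end, in the units of the state.
- bot.observe(): the state, without advancing time (a new reading comes with each control period).
- bot.grab_frame(name): name is "side" or "top"; returns a dict with "pixels" (400x640x3 uint8, red, green, blue), "fx", "fy", "cx", "cy" (pixels), "extrinsics" (4x4, takes a point from world to camera coordinates). Camera axes: x right, y down, z forward; pixel columns grow to the right and rows downward; lengths in m; the calibration is good to about 2 mm. A picture is of the moment at which its call begins. There is no depth.
- bot.job_done(): hands the job in; it is judged then, once.
The state is a dict: "clock": time; "qpos": joint angles; "qd": joint speeds; "joint_efforts": joint torques, N m; "position": TCP position; "tool_rot": TCP orientation; "force": force on the tool from outside, world axes, zero at the start; "moment": the same for the moment, N m; "grip_width": finger opening in m; "finger_force": force on a finger pad.
Only numpy, scipy, OpenCV 4.12 (cv2) and the standard library are available. Lean on these libraries where they do the work, as an engineer would, in place of code of your own. Each camera call takes 0.05 s, during which the arm holds its last target. There are 200 camera calls.

## Task

Two of the three capacitors in the bracket have blown: their tops are swollen into domes. Take each of those two out and stand it upright in the scrap tray, and stand the new flat-topped capacitor of the same size upright in its emptied clamp, fully down. Set every can down without dropping it or knocking one over, and leave the sound medium capacitor in its clamp and the medium spare on the bench where they are.

Things in the scene. Friction and masses are not known exactly. Their poses are not given: they have to be found in the camera images.
- blown_large: large capacitor: upright black can, 54 mm diameter, 80 mm tall to its aluminium rim; FAILED: its top deck is swollen into a dome 10 mm above the rim, with a burst vent in the middle and dull terminals splayed apart. It stands in the large clamp at the start. Origin: centre of the underside; z up along its axis. Loose; grip the sides near the top.
- blown_small: small capacitor: upright black can, 34 mm diameter, 60 mm tall to its aluminium rim; FAILED: its top deck is swollen into a dome 10 mm above the rim, with a burst vent in the middle and dull terminals splayed apart. It stands in the small clamp at the start. Origin: centre of the underside; z up along its axis. Loose; grip the sides near the top.
- good_medium: medium capacitor: upright black can, 44 mm diameter, 70 mm tall to its aluminium rim; top deck flat, with two bright screw terminals that stand 4 mm above the rim. Sound; it stands in the medium clamp; leave it there. Origin: centre of the underside; z up along its axis. Loose; grip the sides near the top.
- new_large: large capacitor: upright black can, 54 mm diameter, 80 mm tall to its aluminium rim; top deck flat, with two bright screw terminals that stand 4 mm above the rim. New; it stands on the bench in front of the bracket. Origin: centre of the underside; z up along its axis. Loose; grip the sides near the top.
- new_small: small capacitor: upright black can, 34 mm diameter, 60 mm tall to its aluminium rim; top deck flat, with two bright screw terminals that stand 4 mm above the rim. New; it stands on the bench in front of the bracket. Origin: centre of the underside; z up along its axis. Loose; grip the sides near the top.
- spare_medium: medium capacitor: upright black can, 44 mm diameter, 70 mm tall to its aluminium rim; top deck flat, with two bright screw terminals that stand 4 mm above the rim. New, but not needed; it stands on the bench in front of the bracket beside the new ones; leave it there. Origin: centre of the underside; z up along its axis. Loose; grip the sides near the top.
- clamp_large: large band clamp: fixed upright steel ring, 62 mm inner diameter (4 mm slack round a 54 mm can), rim flared, 19 mm above its underside; 3 mm floor inside. At the start the large swollen can stands in it. Origin: centre of its underside, on the bracket top 18 mm above the bench; z up, y along the row of three clamps 82 mm apart (order varies), x across it. Two pinch ears at -x.
- clamp_medium: medium band clamp: fixed upright steel ring, 52 mm inner diameter (4 mm slack round a 44 mm can), rim flared, 19 mm above its underside; 3 mm floor inside. The sound medium can stands in it. Origin: centre of its underside, on the bracket top 18 mm above the bench; z up, y along the row of three clamps 82 mm apart (order varies), x across it. Two pinch ears at -x.
- clamp_small: small band clamp: fixed upright steel ring, 42 mm inner diameter (4 mm slack round a 34 mm can), rim flared, 19 mm above its underside; 3 mm floor inside. At the start the small swollen can stands in it. Origin: centre of its underside, on the bracket top 18 mm above the bench; z up, y along the row of three clamps 82 mm apart (order varies), x across it. Two pinch ears at -x.
- scrap_tray: low dark grey open tray on the bench to the left of the bracket, empty, 170 mm (its x) by 110 mm (its y), walls 3 mm thick and 24 mm high, floor 3 mm thick. Origin: centre of its underside; z up. Fixed; turned a little.
Things that resemble listed ones, but are neither listed nor needed, are in the scene too. Leave any pink or turquoise look-alike of the spare_medium alone.

How it is judged:
At the end, for the whole second after the job is handed in: Swollen cans upright (0.15 rad) on the scrap tray's floor; new large and small cans each in the clamp of their size, within 8 mm of its centre, down on its floor (4 mm), upright (0.1 rad); sound medium likewise still in its clamp; medium spare moved under 30 mm, upright; all at rest (x of blown_large in the frame of scrap_tray between -0.08 and 0.08 m and y of blown_large in the frame of scrap_tray between -0.05 and 0.05 m and z of each of blown_large, blown_small in the frame of scrap_tray below 0.01 m and angle between each of blown_large, blown_small's own z axis and vertical below 0.15 rad and horizontal distance between new_large and clamp_large below 0.008 m and z of new_large in the frame of clamp_large below 0.007 m and angle between each of new_large, new_small, good_medium, spare_medium's own z axis and vertical below 0.1 rad and x of blown_small in the frame of scrap_tray between -0.08 and 0.08 m and y of blown_small in the frame of scrap_tray between -0.05 and 0.05 m and horizontal distance between new_small and clamp_small below 0.008 m and z of new_small in the frame of clamp_small below 0.007 m and horizontal distance between good_medium and clamp_medium below 0.008 m and z of good_medium in the frame of clamp_medium below 0.007 m and distance of spare_medium from where it was at the start of the episode below 0.03 m and linear speed of each of blown_large, blown_small, good_medium, new_large, new_small, spare_medium below 0.02 m/s); the robot touches nothing.
It fails at once if a capacitor is knocked over or tipped by more than 0.7 rad (angle between any of blown_large, blown_small, good_medium, new_large, new_small, spare_medium's own z axis and vertical above 0.7 rad).
It fails at once if the sound medium capacitor is taken out of its clamp (moved more than 20 mm) (distance of good_medium from where it was at the start of the episode above 0.02 m).
It fails at once if the medium spare is moved away (more than 30 mm) (distance of spare_medium from where it was at the start of the episode above 0.03 m).
It fails at once if a capacitor is dropped: falls free of the fingers faster than 0.7 m/s (a drop of about 25 mm) ((linear speed of blown_large above 0.7 m/s and contact force between the fingers and blown_large below 0.1 N) or (linear speed of blown_small above 0.7 m/s and contact force between the fingers and blown_small below 0.1 N) or (linear speed of good_medium above 0.7 m/s and contact force between the fingers and good_medium below 0.1 N) or (linear speed of new_large above 0.7 m/s and contact force between the fingers and new_large below 0.1 N) or (linear speed of new_small above 0.7 m/s and contact force between the fingers and new_small below 0.1 N) or (linear speed of spare_medium above 0.7 m/s and contact force between the fingers and spare_medium below 0.1 N)).
It also fails if it takes over 106 s, if anything falls off the work surface, if the arm or the gripper's body presses on something with over 40 N, if the wrist force passes 120 N, or if a joint passes its speed limit or range.

## Working session

There is one attempt and no reset: what is moved stays moved. The work goes in short steps, Python scripts to look and compute and a shell command to move; the robot and the scene stay as the last step left them, time stands still between calls to the robot, and variables do not carry over. Pictures are saved under pics/ and viewed, at most 14 in all, crops included, and the job is handed in when it is done.

```bash
ls; mkdir -p pics
cat > h.py <<'E'
import cv2,numpy as np
from workcell import bot
def snap(n,f):
    d=bot.grab_frame(n); cv2.imwrite(f,cv2.cvtColor(np.array(d["pixels"]),cv2.COLOR_RGB2BGR)); np.savez(f[:-4]+".npz",**{k:np.array(d[k]) for k in("fx","fy","cx","cy","extrinsics")})
def cal(f): return np.load(f[:-4]+".npz")
def w(c,u,v,z):
    E=c["extrinsics"];R=E[:3,:3];t=E[:3,3];o=-R.T@t
    d=R.T@np.array([(u-c["cx"])/c["fx"],(v-c["cy"])/c["fy"],1]);return o+d*(z-o[2])/d[2]
def p(c,X):
    q=c["extrinsics"][:3,:3]@np.array(X)+c["extrinsics"][:3,3];return c["fx"]*q[0]/q[2]+c["cx"],c["fy"]*q[1]/q[2]+c["cy"]
E
python3 -c "
from h import *
for n in('top','side'):
    snap(n,f'pics/{n}0.png');c=cal(f'pics/{n}0.png');print(n,c['fx'],c['extrinsics'].round(3).tolist())
print(bot.observe())"
```

```text
pics
top 517.879095562172 [[0.019, -1.0, 0.003, 0.197], [-0.976, -0.019, -0.218, 0.515], [0.218, 0.001, -0.976, 1.0], [0.0, 0.0, 0.0, 1.0]]
side 457.83532260949704 [[0.971, -0.239, 0.022, -0.437], [-0.082, -0.414, -0.907, 0.201], [0.226, 0.878, -0.422, 0.866], [0.0, 0.0, 0.0, 1.0]]
{'clock': 0.1, 'qpos': array([-1.27816176,  0.5219807 , -0.03627345,  1.59989771,  0.02117278,
        1.02111042, -0.11281808]), 'qd': array([ 7.49727242e-04, -1.71341472e-03,  1.84689155e-04, -1.54202592e-03,
        5.43796576e-05, -2.45184080e-04, -4.62274747e-05]), 'joint_efforts': array([ 2.53686245e-03, -9.28493357e+01,  1.98342942e+00, -3.70525968e+01,
        1.80049095e-02,  5.56178871e-03, -8.88974500e-05]), 'position': array([0.22178138, 0.58402674, 0.23078659]), 'tool_rot': array([-3.14058310e+00,  7.34550632e-05,  2.77866706e+00]), 'force': array([ 0.46157407, -0.98248841, -1.00213046]), 'moment': array([-0.01966827,  0.0302573 , -0.01191744]), 'finger_force': 0.0, 'grip_width': 0.08544189106466317}
```

View pics/top0.png

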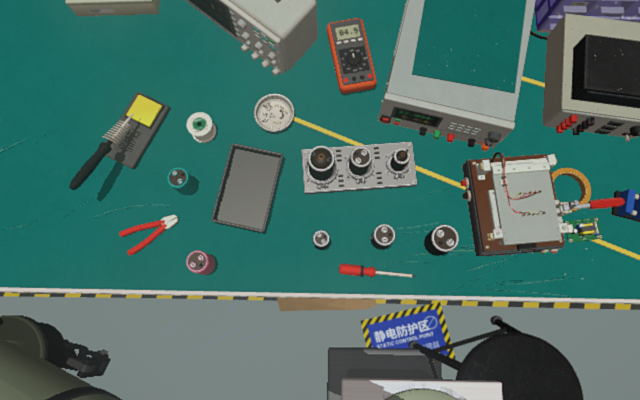

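View pics/side0.png

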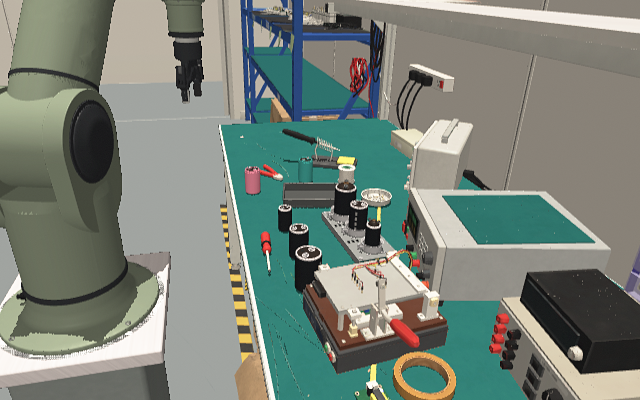

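The top view shows the tray at (248,188). The bracket cans are at (321,160) large, (358,158) medium and (400,160) small. The new cans are at (321,239) small, (384,236) medium and (445,239) large. I'll zoom in to measure.

```bash
python3 -c "
from h import *
im=cv2.imread('pics/top0.png')
cv2.imwrite('pics/c0.png',cv2.resize(im[130:264,205:471],None,fx=3,fy=3,interpolation=cv2.INTER_CUBIC))"
```

```text
(no output)
```

View pics/c0.png

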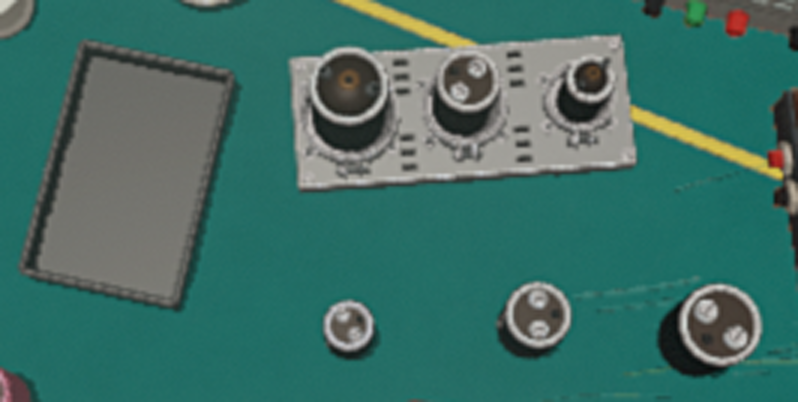

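Crop readings (3x): blown large rim at (349,87), medium (467,80), blown small (590,79). New small is at (349,327), spare (538,316), new large (720,326). Tray corners are (83,42), (236,70), (180,308), (22,272). I'll convert to positions and overlay the predicted rims as a check.

```bash
python3 -c "
from h import *
c=cal('pics/top0.png');S=4
f=lambda x,y:(205+(x+.5)/3-.5,130+(y+.5)/3-.5)
im=cv2.imread('pics/top0.png');g=cv2.resize(im[135:260,295:470],None,fx=S,fy=S,interpolation=cv2.INTER_CUBIC)
def draw(P,r,col):
    q=np.array([p(c,[P[0]+r*np.cos(a),P[1]+r*np.sin(a),P[2]]) for a in np.linspace(0,6.3,60)])
    cv2.polylines(g,[np.int32(((q-[295,135]+.5)*S-.5))],True,col,1)
for n,x,y,z,r in(('bl',349,87,.101,.027),('gm',467,80,.091,.022),('bs',590,79,.081,.017),('ns',349,327,.06,.017),('sm',538,316,.07,.022),('nl',720,326,.08,.027)):
    P=w(c,*f(x,y),z);print(n,P.round(4));draw(P,r,(0,255,255))
    if n in('bl','gm','bs'): draw([P[0],P[1],.037],r+.004+.002,(0,255,0))
T=[w(c,*f(*q),.024) for q in((83,42),(236,70),(180,308),(22,272))]
print(np.round(T,3).tolist(),np.mean(T,0));print([np.linalg.norm(T[i]-T[i-1]).round(3) for i in range(4)])
cv2.imwrite('pics/o0.png',g)"
```

```text
bl [0.5769 0.21   0.101 ]
gm [0.5864 0.1313 0.091 ]
bs [0.5918 0.0474 0.081 ]
ns [0.423 0.207 0.06 ]
sm [0.4313 0.0824 0.07  ]
nl [ 0.4255 -0.0352  0.08  ]
[[0.63, 0.402, 0.024], [0.611, 0.291, 0.024], [0.439, 0.324, 0.024], [0.462, 0.435, 0.024]] [0.53547369 0.36296917 0.024     ]
[np.float64(0.171), np.float64(0.112), np.float64(0.175), np.float64(0.113)]
```

View pics/o0.png

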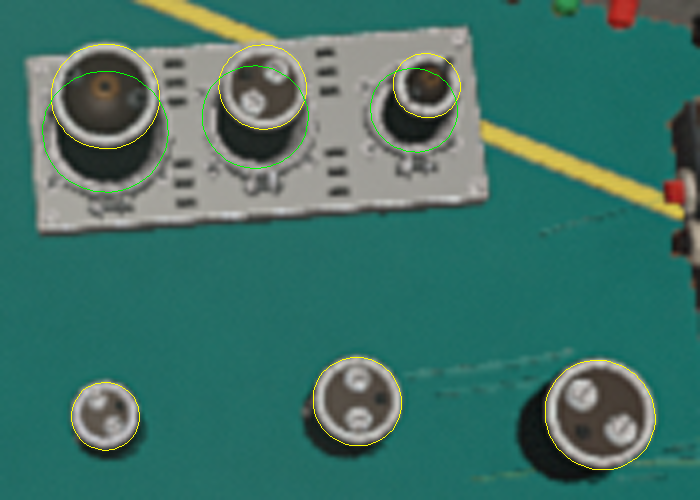

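Rims fit the overlay and the tray sides match (0.172 × 0.112 m, centre about (0.535,0.363)). Next is the approach above blown_large.

```bash
cat > d.py <<'E'
import sys,numpy as np
from workcell import bot
from scipy.spatial.transform import Rotation as R
s=bot.observe();t=np.array([float(a) for a in sys.argv[1:4]]);yaw=np.deg2rad(float(sys.argv[4]) if len(sys.argv)>4 else 5)
# tool y at world angle 'yaw', pointing down
D=R.from_euler('z',yaw+np.pi/2)*R.from_euler('x',np.pi)
v=(D*R.from_euler('xyz',s['tool_rot']).inv()).as_rotvec(degrees=True)
print('t',s['clock'],'pos',s['position'].round(4),'go cm',((t-s['position'])*100).round(2),'turn',v.round(2),'w',round(s['grip_width'],4),'ff',round(s['finger_force'],1),'F',s['force'].round(1),'q',s['qpos'].round(2))
E
python3 -m crank '{"travel":[[3.4,-3.6,0],[6.8,-7.2,0],[10.2,-10.8,0],[13.6,-14.4,0],[17,-18,0]],"turn":[[0,0,-6.4],[0,0,-12.8],[0,0,-19.2],[0,0,-25.6],[0,0,-32]],"gripper":[0,0,0,0,0]}'
python3 d.py .577 .21 .166
```

```text
clock: 0.6
position: [0.3928, 0.4026, 0.2312]
tool_rot: [-3.141, -0.0, 2.216]
force: [1.4, 1.0, -0.0]
grip_width: 0.0858
finger_force: 0.0
t 0.6 pos [0.3928 0.4026 0.2312] go cm [ 18.42 -19.26  -6.52] turn [ 0.000e+00 -1.000e-02 -3.195e+01] w 0.0858 ff 0.0 F [ 1.4  1.  -0. ] q [-1.    0.43  0.14  1.77 -0.07  0.95 -0.19]
```

```bash
python3 -m crank '{"travel":[[3.4,-3.6,0],[6.8,-7.2,0],[10.2,-10.8,0],[13.6,-14.4,0],[17,-18,0]],"turn":[[0,0,-6.4],[0,0,-12.8],[0,0,-19.2],[0,0,-25.6],[0,0,-32]],"gripper":[0,0,0,0,0]}' >/dev/null
python3 -m crank '{"travel":[[1.4,-1.3,-1],[1.4,-1.3,-3],[1.4,-1.3,-5],[1.4,-1.3,-6.5],[1.4,-1.3,-6.5]],"turn":[[0,0,0],[0,0,0],[0,0,0],[0,0,0],[0,0,0]],"gripper":[0,0,0,0,0]}' >/dev/null
python3 d.py .577 .21 .166
python3 -c "
from h import *
snap('top','pics/t1.png');snap('side','pics/s1.png')
a=cv2.imread('pics/t1.png')[110:270,200:480];b=cv2.imread('pics/s1.png')[120:280,200:480]
cv2.imwrite('pics/v1.png',cv2.resize(np.vstack([a,b]),None,fx=1.85,fy=1.85,interpolation=2))"
```

```text
t 1.6 pos [0.5748 0.2111 0.1644] go cm [ 0.22 -0.11  0.16] turn [ 0.08 -0.17 -0.23] w 0.0854 ff 0.0 F [-0.2 -0.3 -0. ] q [-0.64  0.6   0.29  1.71 -0.21  0.87 -0.17]
```

View pics/v1.png

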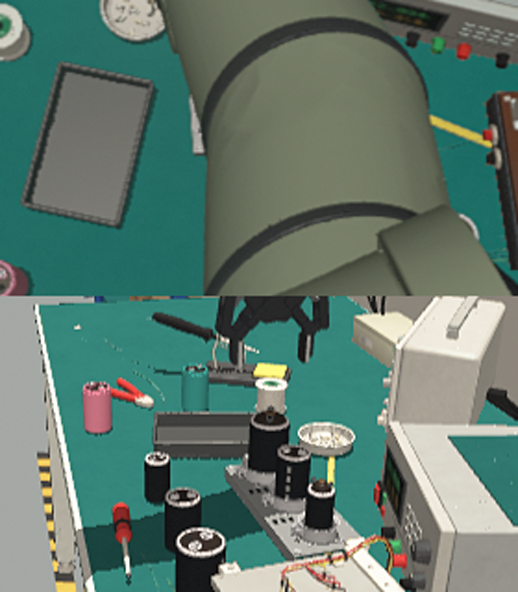

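The side view shows the open fingers straddling the large can along x; in the top view the arm hides the bracket. Going down and gripping.

```bash
python3 -m crank '{"travel":[[0.2,-0.1,-2.5],[0.2,-0.1,-5],[0.2,-0.1,-7.5],[0.2,-0.1,-9.5],[0.2,-0.1,-9.9]],"turn":[[0,0,0],[0,0,0],[0,0,0],[0,0,0],[0,0,0]],"gripper":[0,0,0,0,0]}' >/dev/null
python3 d.py .577 .21 .066
python3 -m crank '{"travel":[[0,0,0],[0,0,0],[0,0,0],[0,0,0],[0,0,0]],"turn":[[0,0,0],[0,0,0],[0,0,0],[0,0,0],[0,0,0]],"gripper":[0.2,0.4,0.7,0.7,0.7]}' 50
python3 -m crank '{"travel":[[0,0,0],[0,0,0],[0,0,0],[0,0,0],[0,0,0]],"turn":[[0,0,0],[0,0,0],[0,0,0],[0,0,0],[0,0,0]],"gripper":[0.7,0.7,0.7,0.7,0.7]}' 
python3 d.py .577 .21 .066
```

```text
t 2.2 pos [0.5774 0.2103 0.0664] go cm [-0.04 -0.03 -0.04] turn [ 0.03 -0.08 -0.23] w 0.0854 ff 0.0 F [-0.5 -0.2  0.4] q [-0.61  0.73  0.24  1.75 -0.25  0.69 -0.14]
clock: 2.7
position: [0.5786, 0.2106, 0.069]
tool_rot: [3.139, -0.001, 1.662]
force: [-0.8, 0.2, 7.5]
grip_width: 0.053
finger_force: 51.3
clock: 3.2
position: [0.5786, 0.2106, 0.069]
tool_rot: [3.14, -0.001, 1.662]
force: [-1.6, -0.3, 6.5]
grip_width: 0.0534
finger_force: 51.3
t 3.2 pos [0.5786 0.2106 0.069 ] go cm [-0.16 -0.06 -0.3 ] turn [-0.06  0.12 -0.21] w 0.0534 ff 51.3 F [-1.6 -0.3  6.5] q [-0.61  0.73  0.24  1.75 -0.25  0.69 -0.14]
```

```bash
python3 -m crank '{"travel":[[0,0,1],[0,0,2.5],[0,0,4.5],[0,0,6.5],[0,0,8]],"turn":[[0,0,0],[0,0,0],[0,0,0],[0,0,0],[0,0,0]],"gripper":[0.7,0.7,0.7,0.7,0.7]}' >/dev/null
python3 d.py .580 .3545 .066
python3 -m crank '{"travel":[[0,1.5,0],[0,4.5,0],[0,8,0],[0,12,0],[0,14.4,0]],"turn":[[0,0,0],[0,0,0],[0,0,0],[0,0,0],[0,0,0]],"gripper":[0.7,0.7,0.7,0.7,0.7]}' >/dev/null
python3 d.py .580 .3545 .053
python3 -c "
from h import *
snap('top','pics/t2.png');snap('side','pics/s2.png')
a=cv2.imread('pics/t2.png')[110:270,200:480];b=cv2.imread('pics/s2.png')[120:280,200:480]
cv2.imwrite('pics/v2.png',cv2.resize(np.vstack([a,b]),None,fx=1.85,fy=1.85,interpolation=2))"
```

```text
t 3.7 pos [0.5784 0.2104 0.15  ] go cm [ 0.16 14.41 -8.4 ] turn [-0.05  0.11 -0.21] w 0.0531 ff 52.9 F [ 2.1 -1.1 -2.4] q [-0.64  0.62  0.28  1.71 -0.22  0.84 -0.16]
t 4.2 pos [0.5765 0.3586 0.1471] go cm [ 0.35 -0.41 -9.41] turn [-0.07 -0.05 -0.38] w 0.0532 ff 53.0 F [-0.3  0.4 -2.4] q [-0.82  0.72  0.28  1.53 -0.23  0.93 -0.37]
```

View pics/v2.png

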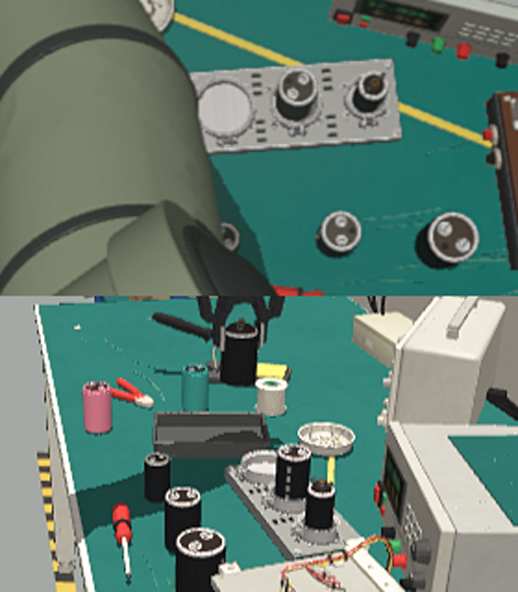

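The can is held upright. The empty large clamp is visible at crop (224,108). Lowering into the tray.

```bash
python3 -m crank '{"travel":[[0.2,0,-2],[0.2,0,-4],[0.2,0,-6],[0.2,0,-7.5],[0.2,0,-8.3]],"turn":[[0,0,0],[0,0,0],[0,0,0],[0,0,0],[0,0,0]],"gripper":[0.7,0.7,0.7,0.7,0.7]}' >/dev/null
python3 d.py .580 .3545 .051
python3 -m crank '{"travel":[[0,0,-0.2],[0,0,-0.4],[0,0,-0.6],[0,0,-0.9],[0,0,-1.2]],"turn":[[0,0,0],[0,0,0],[0,0,0],[0,0,0],[0,0,0]],"gripper":[0.7,0.7,0.7,0.7,0.7]}' >/dev/null
python3 d.py .580 .3545 .051
```

```text
t 4.8 pos [0.5793 0.354  0.0629] go cm [ 0.07  0.05 -1.19] turn [ 0.06 -0.08 -0.21] w 0.0528 ff 53.0 F [-0.2 -0.3 -2. ] q [-0.79  0.82  0.25  1.57 -0.26  0.79 -0.34]
t 5.3 pos [0.58   0.3545 0.0525] go cm [ 0.    0.   -0.15] turn [-0.02  0.03 -0.21] w 0.0528 ff 53.0 F [ 0.6 -0.3 -2.8] q [-0.79  0.83  0.25  1.57 -0.26  0.77 -0.34]
```

```bash
python3 -m crank '{"travel":[[0,0,-0.1],[0,0,-0.2],[0,0,-0.25],[0,0,-0.25],[0,0,-0.25]],"turn":[[0,0,0],[0,0,0],[0,0,0],[0,0,0],[0,0,0]],"gripper":[0.7,0.7,0.7,0.7,0.7]}' >/dev/null
python3 d.py .580 .3545 .051
python3 -c "
from h import *
c=cal('pics/t2.png');im=cv2.imread('pics/t2.png')
# v2 crop coords
f=lambda x,y:(200+(x+.5)/1.85-.5,110+(y+.5)/1.85-.5)
print(w(c,*f(224,108),.037),w(c,*f(224,108),.021))
cv2.imwrite('pics/cl.png',cv2.resize(im[135:200,300:420],None,fx=6,fy=6,interpolation=2))"
```

```text
t 5.8 pos [0.5798 0.3544 0.051 ] go cm [ 0.02  0.01 -0.  ] turn [-0.03 -0.01 -0.21] w 0.0526 ff 55.0 F [-7.9 -3.4 17.1] q [-0.79  0.84  0.25  1.57 -0.26  0.77 -0.34]
[0.57537905 0.21027218 0.037     ] [0.57986709 0.21034896 0.021     ]
```

View pics/cl.png

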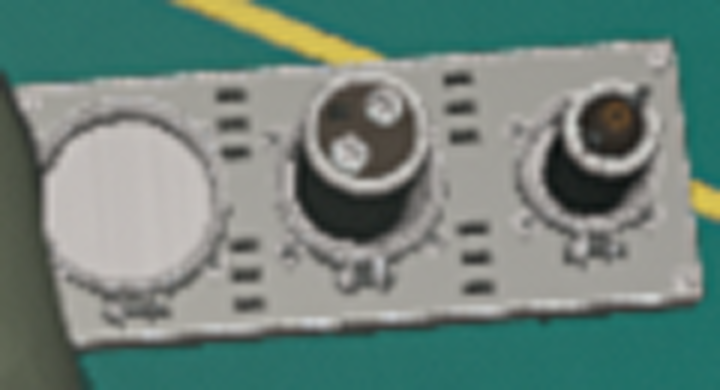

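Landed in the tray: 17 N up at z 0.051. Releasing, rising, and checking the clamp estimate with an overlay.

```bash
python3 -m crank '{"travel":[[0,0,0],[0,0,0],[0,0,0],[0,0,0],[0,0,0]],"turn":[[0,0,0],[0,0,0],[0,0,0],[0,0,0],[0,0,0]],"gripper":[0.3,0.2,0.1,0,0]}' >/dev/null
python3 d.py .580 .3545 .051
python3 -m crank '{"travel":[[0,0,1],[0,0,4],[0,0,8],[0,0,12],[0,0,14]],"turn":[[0,0,0],[0,0,0],[0,0,0],[0,0,0],[0,0,0]],"gripper":[0,0,0,0,0]}' >/dev/null
python3 d.py .4255 -.0352 .175
python3 -c "
from h import *
c=cal('pics/t2.png');im=cv2.imread('pics/t2.png');S=6
g=cv2.resize(im[135:200,300:420],None,fx=S,fy=S,interpolation=2)
C=np.array([.577,.2103]);d=np.array([.091,-.996])*.082
for i,r in enumerate((.031,.026,.021)):
  for z,col in((.037,(0,200,0)),(.021,(0,0,255))):
    P=C+i*d
    q=np.array([p(c,[P[0]+r*np.cos(a),P[1]+r*np.sin(a),z]) for a in np.linspace(0,6.3,60)])
    cv2.polylines(g,[np.int32(((q-[300,135]+.5)*S-.5))],True,col,1)
a=bot.grab_frame('side');b=cv2.cvtColor(np.array(a['pixels']),cv2.COLOR_RGB2BGR)[130:280,220:420]
cv2.imwrite('pics/o2.png',np.hstack([cv2.resize(g,(540,292)),cv2.resize(b,(260,195))[:292] if 0 else cv2.copyMakeBorder(cv2.resize(b,(260,195)),0,97,0,0,0)]))"
```

```text
t 6.3 pos [0.5799 0.3543 0.0497] go cm [0.01 0.02 0.13] turn [ 0.    0.   -0.21] w 0.0857 ff 0.0 F [-0.4  0.2 -0.3] q [-0.79  0.84  0.25  1.57 -0.26  0.76 -0.34]
t 6.8 pos [0.5809 0.3546 0.1943] go cm [-15.54 -38.98  -1.93] turn [-0.14  0.2  -0.19] w 0.0854 ff 0.0 F [-0.2 -0.1 -0.1] q [-0.82  0.67  0.3   1.49 -0.22  1.01 -0.37]
```

View pics/o2.png

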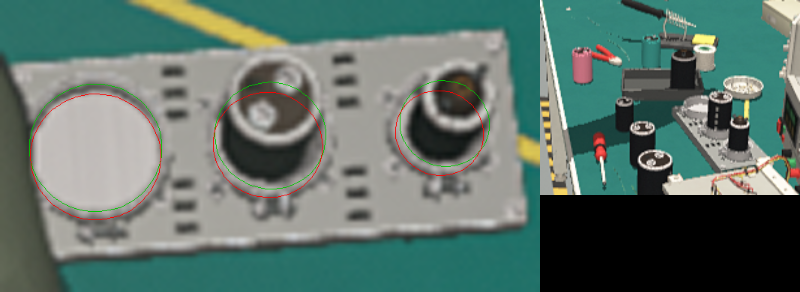

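The overlay fits the large clamp at (0.577,0.2103) and the row direction, and the swollen can stands in the tray. Next is the new large can.

```bash
python3 -m crank '{"travel":[[-1.7,-4.3,0],[-3.4,-8.6,0],[-5.1,-12.9,0],[-6.8,-17.2,0],[-8.5,-21.5,0]],"turn":[[0,0,0],[0,0,0],[0,0,0],[0,0,0],[0,0,0]],"gripper":[0,0,0,0,0]}' >/dev/null
python3 -m crank '{"travel":[[-1.7,-4.3,0],[-3.4,-8.6,0],[-5.1,-12.9,0],[-6.9,-17.2,0],[-6.9,-17.5,-2]],"turn":[[0,0,0],[0,0,0],[0,0,0],[0,0,0],[0,0,0]],"gripper":[0,0,0,0,0]}' >/dev/null
python3 d.py .4255 -.0352 .045
```

```text
t 7.85 pos [ 0.4248 -0.04    0.1717] go cm [  0.07   0.48 -12.67] turn [-0.01  0.2   0.13] w 0.0852 ff 0.0 F [ 1.2  2.2 -0.3] q [-0.35  0.32  0.37  2.17 -0.18  0.67  0.23]
```

```bash
python3 -m crank '{"travel":[[0,0.2,0],[0,0.2,-1],[0,0.2,-3],[0,0.2,-5],[0,0.2,-6]],"turn":[[0,0,0],[0,0,0],[0,0,0],[0,0,0],[0,0,0]],"gripper":[0,0,0,0,0]}' >/dev/null
python3 d.py .4255 -.0352 .045
```

```text
t 8.35 pos [ 0.4258 -0.0326  0.1086] go cm [-0.03 -0.26 -6.36] turn [-0.   -0.07 -0.32] w 0.0854 ff 0.0 F [-0.4 -0.2 -0.1] q [-0.3   0.44  0.3   2.22 -0.26  0.51  0.3 ]
```

```bash
python3 -m crank '{"travel":[[0,-0.2,-1.5],[0,-0.2,-3],[0,-0.2,-5],[0,-0.2,-6.3],[0,-0.2,-6.3]],"turn":[[0,0,0],[0,0,0],[0,0,0],[0,0,0],[0,0,0]],"gripper":[0,0,0,0,0]}' >/dev/null
python3 d.py .4255 -.0352 .045
python3 -m crank '{"travel":[[0,0,0],[0,0,0],[0,0,0],[0,0,0],[0,0,0]],"turn":[[0,0,0],[0,0,0],[0,0,0],[0,0,0],[0,0,0]],"gripper":[0.2,0.4,0.7,0.7,0.7]}' 50 >/dev/null
python3 -m crank '{"travel":[[0,0,0],[0,0,0],[0,0,0],[0,0,0],[0,0,0]],"turn":[[0,0,0],[0,0,0],[0,0,0],[0,0,0],[0,0,0]],"gripper":[0.7,0.7,0.7,0.7,0.7]}' >/dev/null
python3 d.py .4255 -.0352 .045
python3 -m crank '{"travel":[[0,0,1],[0,0,3],[0,0,6],[0,0,9],[0,0,11]],"turn":[[0,0,0],[0,0,0],[0,0,0],[0,0,0],[0,0,0]],"gripper":[0.7,0.7,0.7,0.7,0.7]}' >/dev/null
python3 d.py .577 .2103 .175
```

```text
t 8.85 pos [ 0.4255 -0.0352  0.0458] go cm [-0.   -0.   -0.08] turn [-0.01 -0.11 -0.26] w 0.0855 ff 0.0 F [-1.  -0.4  0.1] q [-0.22  0.58  0.21  2.24 -0.33  0.35  0.36]
t 9.85 pos [ 0.4264 -0.0355  0.0477] go cm [-0.09  0.03 -0.27] turn [-0.02  0.08 -0.22] w 0.0527 ff 50.1 F [-2.8  1.2 10.7] q [-0.22  0.57  0.21  2.24 -0.33  0.35  0.36]
t 10.35 pos [ 0.4261 -0.0357  0.1594] go cm [15.09 24.6   1.56] turn [-0.02  0.11 -0.19] w 0.0525 ff 53.1 F [-0.1  1.4 -2.3] q [-0.35  0.35  0.37  2.18 -0.2   0.64  0.25]
```

```bash
python3 -m crank '{"travel":[[0.7,1.2,1.5],[2.7,4.4,1.5],[5,8,1.5],[7.2,11.8,1.5],[9.4,15.4,1.5]],"turn":[[0,0,0],[0,0,0],[0,0,0],[0,0,0],[0,0,0]],"gripper":[0.7,0.7,0.7,0.7,0.7]}' >/dev/null
python3 -m crank '{"travel":[[2,3.2,0],[3.8,6.2,0],[5,8.2,0],[5.6,9.1,0],[5.6,9.1,0]],"turn":[[0,0,0],[0,0,0],[0,0,0],[0,0,0],[0,0,0]],"gripper":[0.7,0.7,0.7,0.7,0.7]}' >/dev/null
python3 d.py .577 .2103 .0687
python3 -c "
from h import *
snap('top','pics/t3.png');snap('side','pics/s3.png')
c=cal('pics/s3.png');b=cv2.imread('pics/s3.png')
cv2.imwrite('pics/v3.png',cv2.resize(b[110:270,270:430],None,fx=3.6,fy=3.6,interpolation=2))"
```

```text
t 11.35 pos [0.5759 0.2101 0.1722] go cm [  0.11   0.02 -10.35] turn [ 0.01  0.01 -0.28] w 0.0529 ff 53.2 F [-1.  -1.2 -2.8] q [-0.67  0.59  0.33  1.7  -0.24  0.89 -0.15]
```

View pics/v3.png

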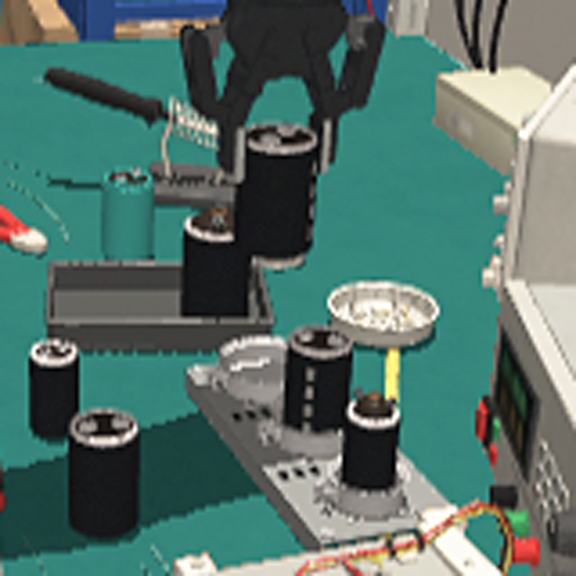

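The new large can hangs upright above the empty clamp (the spare and the others are undisturbed). Lowering it.

```bash
python3 -m crank '{"travel":[[0.1,0,-1.5],[0.1,0,-3.5],[0.1,0,-5.5],[0.1,0,-7],[0.1,0,-7.6]],"turn":[[0,0,0],[0,0,0],[0,0,0],[0,0,0],[0,0,0]],"gripper":[0.7,0.7,0.7,0.7,0.7]}' >/dev/null
python3 d.py .577 .2103 .0687
python3 -m crank '{"travel":[[0,0,-0.3],[0,0,-0.6],[0,0,-0.9],[0,0,-1.2],[0,0,-1.5]],"turn":[[0,0,0],[0,0,0],[0,0,0],[0,0,0],[0,0,0]],"gripper":[0.7,0.7,0.7,0.7,0.7]}' >/dev/null
python3 d.py .577 .2103 .0687
```

```text
t 11.95 pos [0.576  0.2084 0.094 ] go cm [ 0.1   0.19 -2.53] turn [ 0.06 -0.12 -0.17] w 0.0527 ff 53.1 F [ 0.7  0.  -2.3] q [-0.64  0.7   0.29  1.75 -0.28  0.74 -0.12]
t 12.45 pos [0.577  0.2094 0.0809] go cm [ 0.    0.09 -1.22] turn [-0.01  0.03 -0.21] w 0.0526 ff 53.1 F [-0.2  0.3 -1.6] q [-0.63  0.71  0.28  1.75 -0.28  0.71 -0.11]
```

```bash
python3 -m crank '{"travel":[[0,0.1,-0.4],[0,0.1,-0.7],[0,0.1,-1.0],[0,0.1,-1.1],[0,0.1,-1.2]],"turn":[[0,0,0],[0,0,0],[0,0,0],[0,0,0],[0,0,0]],"gripper":[0.7,0.7,0.7,0.7,0.7]}' >/dev/null
python3 d.py .577 .2103 .0687
```

```text
t 12.95 pos [0.5768 0.2103 0.0688] go cm [ 0.02  0.   -0.01] turn [ 0.   -0.01 -0.21] w 0.0529 ff 54.7 F [-6.6 -1.4 17.1] q [-0.63  0.73  0.27  1.76 -0.29  0.69 -0.11]
```

Seated at the expected height with 17 N of contact. Releasing, rising, and going to blown_small.

```bash
python3 -m crank '{"travel":[[0,0,0],[0,0,0],[0,0,0],[0,0,0],[0,0,0]],"turn":[[0,0,0],[0,0,0],[0,0,0],[0,0,0],[0,0,0]],"gripper":[0.3,0.2,0.1,0,0]}' >/dev/null
python3 -m crank '{"travel":[[0,0,1],[0,0,4],[0,0,8],[0,0,10],[0,0,10]],"turn":[[0,0,0],[0,0,0],[0,0,0],[0,0,0],[0,0,0]],"gripper":[0,0,0,0,0]}' >/dev/null
python3 -m crank '{"travel":[[0.3,-3,0],[0.8,-7,0],[1.2,-11.5,0],[1.5,-15,0],[1.5,-16.3,0]],"turn":[[0,0,0],[0,0,0],[0,0,0],[0,0,0],[0,0,0]],"gripper":[0,0,0,0,0]}' >/dev/null
python3 d.py .5918 .0474 .046
python3 -m crank '{"travel":[[0,0,-0.5],[0,0,-2],[0,0,-4],[0,0,-6],[0,0,-6.5]],"turn":[[0,0,0],[0,0,0],[0,0,0],[0,0,0],[0,0,0]],"gripper":[0,0,0,0,0]}' >/dev/null
python3 d.py .5918 .0474 .046
```

```text
t 14.45 pos [0.5918 0.043  0.169 ] go cm [  0.     0.44 -12.3 ] turn [0.08 0.   0.03] w 0.0851 ff 0.0 F [ 0.1  0.  -0.3] q [-0.4   0.57  0.34  1.76 -0.24  0.85  0.12]
t 14.95 pos [0.5905 0.0491 0.1016] go cm [ 0.13 -0.17 -5.56] turn [-0.01 -0.18 -0.32] w 0.0856 ff 0.0 F [-0.1  0.7 -0.1] q [-0.38  0.66  0.29  1.8  -0.27  0.72  0.15]
```

```bash
python3 -m crank '{"travel":[[0,-0.2,-1.5],[0,-0.2,-3],[0,-0.2,-4.5],[0,-0.2,-5.4],[0,-0.2,-5.4]],"turn":[[0,0,0],[0,0,0],[0,0,0],[0,0,0],[0,0,0]],"gripper":[0,0,0,0,0]}' >/dev/null
python3 d.py .5918 .0474 .046
python3 -m crank '{"travel":[[0,0,0],[0,0,0],[0,0,0],[0,0,0],[0,0,0]],"turn":[[0,0,0],[0,0,0],[0,0,0],[0,0,0],[0,0,0]],"gripper":[0.2,0.4,0.6,0.8,0.9]}' 50 >/dev/null
python3 -m crank '{"travel":[[0,0,0],[0,0,0],[0,0,0],[0,0,0],[0,0,0]],"turn":[[0,0,0],[0,0,0],[0,0,0],[0,0,0],[0,0,0]],"gripper":[0.9,0.9,0.9,0.9,0.9]}' >/dev/null
python3 d.py .5918 .0474 .046
```

```text
t 15.45 pos [0.5912 0.0452 0.0484] go cm [ 0.06  0.22 -0.24] turn [ 0.02 -0.11 -0.21] w 0.0853 ff 0.0 F [-0.7  0.4  0.4] q [-0.35  0.74  0.26  1.82 -0.3   0.62  0.18]
t 16.45 pos [0.5921 0.0454 0.0504] go cm [-0.03  0.2  -0.44] turn [-0.02  0.04 -0.21] w 0.033 ff 49.0 F [-0.9  0.3  6. ] q [-0.35  0.74  0.26  1.82 -0.3   0.62  0.18]
```

```bash
python3 -m crank '{"travel":[[0,0,1],[0,0,3],[0,0,6],[0,0,9.5],[0,0,11.5]],"turn":[[0,0,0],[0,0,0],[0,0,0],[0,0,0],[0,0,0]],"gripper":[0.9,0.9,0.9,0.9,0.9]}' >/dev/null
python3 d.py .491 .3695 .160
python3 -m crank '{"travel":[[-0.5,1.7,0],[-1.5,5,0],[-2.8,9,0],[-4.1,13.2,0],[-5.4,17.4,0]],"turn":[[0,0,0],[0,0,0],[0,0,0],[0,0,0],[0,0,0]],"gripper":[0.9,0.9,0.9,0.9,0.9]}' >/dev/null
python3 -m crank '{"travel":[[-1.3,4.2,0],[-2.6,8.4,0],[-3.8,12,0],[-4.6,14.4,0],[-4.7,15,0]],"turn":[[0,0,0],[0,0,0],[0,0,0],[0,0,0],[0,0,0]],"gripper":[0.9,0.9,0.9,0.9,0.9]}' >/dev/null
python3 d.py .491 .3695 .0324
python3 -c "
from h import *
snap('side','pics/s4.png');snap('top','pics/t4.png')
b=cv2.imread('pics/s4.png')
cv2.imwrite('pics/v4.png',cv2.resize(b[110:270,250:410],None,fx=3.6,fy=3.6,interpolation=2))"
```

```text
t 16.95 pos [0.5925 0.0452 0.168 ] go cm [-10.15  32.43  -0.8 ] turn [-0.03  0.15 -0.19] w 0.0325 ff 49.8 F [ 1.2  0.  -0.4] q [-0.41  0.57  0.34  1.76 -0.24  0.85  0.13]
t 17.95 pos [0.489  0.3727 0.1652] go cm [  0.2   -0.32 -13.28] turn [-0.07 -0.03 -0.45] w 0.0328 ff 49.8 F [ 0.7 -0.8 -1. ] q [-0.97  0.6   0.33  1.7  -0.24  0.87 -0.44]
```

View pics/v4.png

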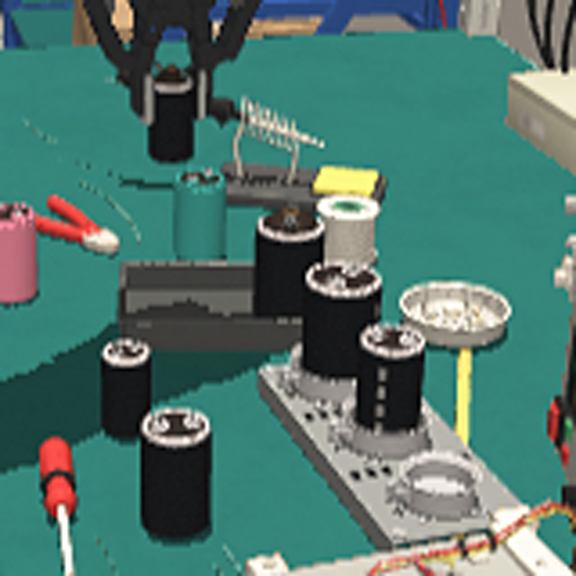

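The new large can is seated, the small clamp is empty, and the small swollen can hangs upright over the tray. Lowering it.

```bash
python3 -m crank '{"travel":[[0,0,-2],[0,0,-4.5],[0,0,-7.5],[0,0,-9.5],[0,0,-10.3]],"turn":[[0,0,0],[0,0,0],[0,0,0],[0,0,0],[0,0,0]],"gripper":[0.9,0.9,0.9,0.9,0.9]}' >/dev/null
python3 d.py .491 .3695 .0324
python3 -m crank '{"travel":[[0,0,-0.4],[0,0,-0.8],[0,0,-1.2],[0,0,-1.6],[0,0,-2]],"turn":[[0,0,0],[0,0,0],[0,0,0],[0,0,0],[0,0,0]],"gripper":[0.9,0.9,0.9,0.9,0.9]}' >/dev/null
python3 d.py .491 .3695 .0324
```

```text
t 18.55 pos [0.491  0.3672 0.0604] go cm [ 0.    0.23 -2.8 ] turn [ 0.12 -0.08 -0.11] w 0.0326 ff 49.8 F [-0.9 -0.2 -0.1] q [-0.92  0.75  0.27  1.76 -0.29  0.68 -0.4 ]
t 19.05 pos [0.491  0.3695 0.0419] go cm [ 0.    0.   -0.95] turn [-0.02  0.03 -0.22] w 0.0328 ff 49.8 F [-0.   0.8 -1.6] q [-0.92  0.77  0.26  1.76 -0.3   0.64 -0.39]
```

```bash
python3 -c "
from h import *
im=cv2.imread('pics/t4.png');c=cal('pics/t4.png');S=8
g=cv2.resize(im[145:185,375:420],None,fx=S,fy=S,interpolation=2)
P=np.array([.592,.0470])
for z,col in((.037,(0,200,0)),(.021,(0,0,255))):
    q=np.array([p(c,[P[0]+.021*np.cos(a),P[1]+.021*np.sin(a),z]) for a in np.linspace(0,6.3,60)])
    cv2.polylines(g,[np.int32(((q-[375,145]+.5)*S-.5))],True,col,1)
cv2.imwrite('pics/o4.png',g)"
```

```text
(no output)
```

View pics/o4.png

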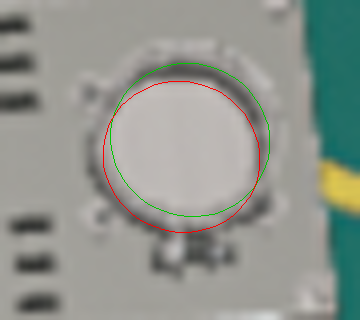

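In the clamp crop the floor disc is centred at about (179,151), against the red prediction at (181,156) and a rim about 6 px left of the green one. That puts the small clamp at roughly (0.5915,0.0482). Setting the blown can down.

```bash
python3 -m crank '{"travel":[[0,0,-0.3],[0,0,-0.6],[0,0,-0.8],[0,0,-0.9],[0,0,-1.0]],"turn":[[0,0,0],[0,0,0],[0,0,0],[0,0,0],[0,0,0]],"gripper":[0.9,0.9,0.9,0.9,0.9]}' >/dev/null
python3 d.py .491 .3695 .0324
```

```text
t 19.55 pos [0.4909 0.3693 0.0323] go cm [0.01 0.02 0.01] turn [-0.01 -0.01 -0.21] w 0.0328 ff 52.6 F [-7.6 -4.  26.3] q [-0.91  0.79  0.25  1.77 -0.31  0.63 -0.39]
```

```bash
python3 -m crank '{"travel":[[0,0,0],[0,0,0],[0,0,0],[0,0,0],[0,0,0]],"turn":[[0,0,0],[0,0,0],[0,0,0],[0,0,0],[0,0,0]],"gripper":[0.5,0.4,0.3,0.2,0.2]}' >/dev/null
python3 -m crank '{"travel":[[0,0,1],[0,0,4],[0,0,8],[0,0,11],[0,0,11]],"turn":[[0,0,0],[0,0,0],[0,0,0],[0,0,0],[0,0,0]],"gripper":[0.2,0.2,0.2,0.2,0]}' >/dev/null
python3 -m crank '{"travel":[[-1,-3,0],[-3,-7,0],[-5,-11.5,0],[-6.5,-15,0],[-6.8,-16.2,0]],"turn":[[0,0,0],[0,0,0],[0,0,0],[0,0,0],[0,0,0]],"gripper":[0,0,0,0,0]}' >/dev/null
python3 -m crank '{"travel":[[0,0,0],[0,0,-1],[0,0,-3],[0,0,-4],[0,0,-4.5]],"turn":[[0,0,0],[0,0,0],[0,0,0],[0,0,0],[0,0,0]],"gripper":[0,0,0,0,0]}' >/dev/null
python3 d.py .423 .207 .027
```

```text
t 21.55 pos [0.4225 0.2077 0.0954] go cm [ 0.05 -0.07 -6.84] turn [ 0.06 -0.08 -0.26] w 0.0852 ff 0.0 F [-0.3  0.   0.6] q [-0.8   0.52  0.28  2.12 -0.28  0.54 -0.22]
```

```bash
python3 -m crank '{"travel":[[0,-0.1,-1.5],[0,-0.1,-3],[0,-0.1,-5],[0,-0.1,-6.5],[0,-0.1,-6.8]],"turn":[[0,0,0],[0,0,0],[0,0,0],[0,0,0],[0,0,0]],"gripper":[0,0,0,0,0]}' >/dev/null
python3 d.py .423 .207 .027
python3 -m crank '{"travel":[[0,0,0],[0,0,0],[0,0,0],[0,0,0],[0,0,0]],"turn":[[0,0,0],[0,0,0],[0,0,0],[0,0,0],[0,0,0]],"gripper":[0.2,0.4,0.6,0.8,0.9]}' 50 >/dev/null
python3 -m crank '{"travel":[[0,0,0],[0,0,0],[0,0,0],[0,0,0],[0,0,0]],"turn":[[0,0,0],[0,0,0],[0,0,0],[0,0,0],[0,0,0]],"gripper":[0.9,0.9,0.9,0.9,0.9]}' >/dev/null
python3 d.py .423 .207 .027
python3 -m crank '{"travel":[[0,0,1],[0,0,3],[0,0,6],[0,0,10],[0,0,13]],"turn":[[0,0,0],[0,0,0],[0,0,0],[0,0,0],[0,0,0]],"gripper":[0.9,0.9,0.9,0.9,0.9]}' >/dev/null
python3 d.py .5915 .0482 .163
```

```text
t 22.05 pos [0.4224 0.2063 0.0275] go cm [ 0.06  0.07 -0.05] turn [ 0.06 -0.1  -0.23] w 0.085 ff 0.0 F [0.1 0.4 0.3] q [-0.73  0.65  0.2   2.14 -0.33  0.38 -0.17]
t 23.05 pos [0.4232 0.2066 0.0295] go cm [-0.02  0.04 -0.25] turn [-0.04  0.05 -0.21] w 0.0328 ff 48.6 F [-1.5  0.6  9.6] q [-0.73  0.65  0.2   2.14 -0.33  0.38 -0.17]
t 23.55 pos [0.4229 0.2061 0.1615] go cm [ 16.86 -15.79   0.15] turn [-0.04  0.05 -0.18] w 0.0328 ff 49.8 F [ 0.1  0.5 -1.3] q [-0.86  0.4   0.36  2.08 -0.22  0.69 -0.27]
```

```bash
python3 -m crank '{"travel":[[1,-1,0],[3.5,-3.3,0],[6.5,-6.1,0],[9.5,-8.9,0],[12,-11.2,0]],"turn":[[0,0,0],[0,0,0],[0,0,0],[0,0,0],[0,0,0]],"gripper":[0.9,0.9,0.9,0.9,0.9]}' >/dev/null
python3 -m crank '{"travel":[[2.2,-2,0],[3.8,-3.6,0],[4.8,-4.5,0],[4.8,-4.5,-0.5],[4.8,-4.5,-2]],"turn":[[0,0,0],[0,0,0],[0,0,0],[0,0,0],[0,0,0]],"gripper":[0.9,0.9,0.9,0.9,0.9]}' >/dev/null
python3 d.py .5915 .0482 .0505
python3 -m crank '{"travel":[[0,0,-1],[0,0,-2.5],[0,0,-4.5],[0,0,-6],[0,0,-6.3]],"turn":[[0,0,0],[0,0,0],[0,0,0],[0,0,0],[0,0,0]],"gripper":[0.9,0.9,0.9,0.9,0.9]}' >/dev/null
python3 d.py .5915 .0482 .0505
```

```text
t 24.55 pos [0.5909 0.0501 0.1392] go cm [ 0.06 -0.19 -8.87] turn [-0.05  0.09 -0.24] w 0.0332 ff 49.9 F [ 0.2  0.7 -1.1] q [-0.41  0.61  0.34  1.78 -0.27  0.79  0.15]
t 25.05 pos [0.5896 0.0495 0.0736] go cm [ 0.19 -0.13 -2.31] turn [ 0.03 -0.17 -0.23] w 0.0328 ff 49.8 F [-0.3  0.  -1.4] q [-0.38  0.7   0.29  1.82 -0.3   0.67  0.18]
```

```bash
python3 -m crank '{"travel":[[0.1,-0.1,0],[0.1,-0.1,0],[0.1,-0.1,-0.2],[0.1,-0.1,-0.3],[0.1,-0.1,-0.3]],"turn":[[0,0,0],[0,0,0],[0,0,0],[0,0,0],[0,0,0]],"gripper":[0.9,0.9,0.9,0.9,0.9]}' >/dev/null
python3 d.py .5915 .0482 .0505
python3 -c "
from h import *
snap('side','pics/s5.png')
b=cv2.imread('pics/s5.png')
cv2.imwrite('pics/v5.png',cv2.resize(b[140:270,280:430],None,fx=4,fy=4,interpolation=2))"
```

```text
t 25.55 pos [0.5919 0.0484 0.073 ] go cm [-0.04 -0.02 -2.25] turn [-0.01  0.01 -0.22] w 0.0327 ff 49.8 F [ 0.3 -0.3 -0.9] q [-0.38  0.7   0.29  1.81 -0.31  0.67  0.18]
```

View pics/v5.png

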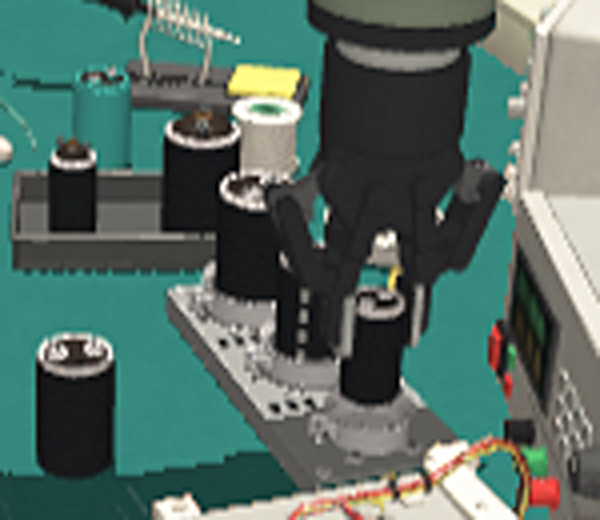

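Both swollen cans stand in the tray and the small can is lined up over its clamp. Lowering slowly.

```bash
python3 -m crank '{"travel":[[0,0,-0.3],[0,0,-0.7],[0,0,-1.1],[0,0,-1.4],[0,0,-1.6]],"turn":[[0,0,0],[0,0,0],[0,0,0],[0,0,0],[0,0,0]],"gripper":[0.9,0.9,0.9,0.9,0.9]}' >/dev/null
python3 d.py .5915 .0482 .0505
python3 -m crank '{"travel":[[0,0,-0.2],[0,0,-0.4],[0,0,-0.55],[0,0,-0.65],[0,0,-0.7]],"turn":[[0,0,0],[0,0,0],[0,0,0],[0,0,0],[0,0,0]],"gripper":[0.9,0.9,0.9,0.9,0.9]}' >/dev/null
python3 d.py .5915 .0482 .0505
```

```text
t 26.1 pos [0.5917 0.0483 0.0563] go cm [-0.02 -0.01 -0.58] turn [ 0.   -0.02 -0.21] w 0.0326 ff 49.8 F [-0.1 -0.2 -0.9] q [-0.37  0.73  0.28  1.82 -0.31  0.64  0.19]
t 26.6 pos [0.592  0.0483 0.0505] go cm [-0.05 -0.01  0.  ] turn [-0.02  0.01 -0.2 ] w 0.0328 ff 52.1 F [-6.2  1.1 22.7] q [-0.37  0.74  0.28  1.82 -0.32  0.63  0.19]
```

Seated. Releasing, rising and clearing the view.

```bash
python3 -m crank '{"travel":[[0,0,0],[0,0,0],[0,0,0],[0,0,0],[0,0,0]],"turn":[[0,0,0],[0,0,0],[0,0,0],[0,0,0],[0,0,0]],"gripper":[0.5,0.4,0.2,0.1,0]}' >/dev/null
python3 -m crank '{"travel":[[0,0,1],[0,0,4],[0,0,8],[0,0,12],[0,0,15]],"turn":[[0,0,0],[0,0,0],[0,0,0],[0,0,0],[0,0,0]],"gripper":[0,0,0,0,0]}' >/dev/null
python3 -m crank '{"travel":[[0,-4,0],[0,-8,0],[0,-12,0],[0,-16,0],[0,-20,0]],"turn":[[0,0,0],[0,0,0],[0,0,0],[0,0,0],[0,0,0]],"gripper":[0,0,0,0,0]}' >/dev/null
python3 -m crank '{"travel":[[0,0,0],[0,0,0],[0,0,0],[0,0,0],[0,0,0]],"turn":[[0,0,0],[0,0,0],[0,0,0],[0,0,0],[0,0,0]],"gripper":[0,0,0,0,0]}' >/dev/null
python3 d.py .59 -.15 .2
python3 -c "
from h import *
snap('side','pics/s6.png');snap('top','pics/t6.png')
a=cv2.imread('pics/t6.png')[130:264,205:471];b=cv2.imread('pics/s6.png')[130:264,220:486]
cv2.imwrite('pics/v6.png',cv2.resize(np.vstack([a,b]),None,fx=2.2,fy=2.2,interpolation=2))"
```

```text
t 28.6 pos [ 0.592  -0.1507  0.1999] go cm [-0.2   0.07  0.01] turn [-0.01  0.   -0.29] w 0.0851 ff 0.0 F [-0.3 -0.2  0.2] q [-0.1   0.56  0.38  1.69 -0.25  0.94  0.46]
```

View pics/v6.png

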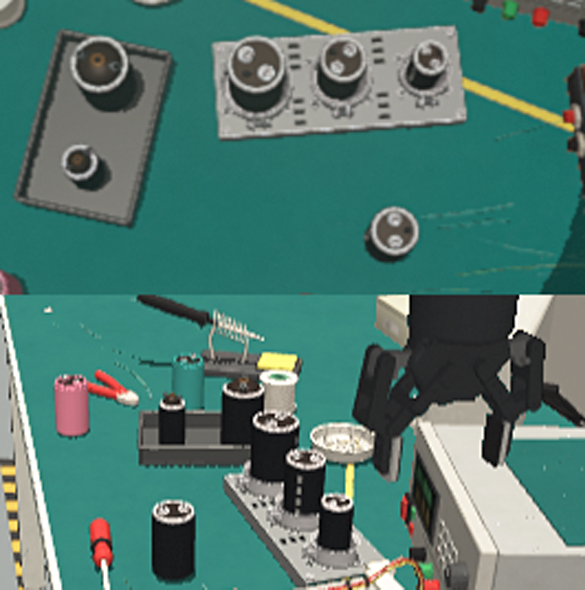

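Both swollen cans are upright in the tray at (100,62) and (80,162). The new cans are in the outer clamps at (257,65) and (430,55), the medium and the spare are in place, and the arm is clear.

```bash
python3 -c "
from workcell import bot
print(bot.job_done())"
```

```text
the job is handed in; nothing more can be done
None
```

I handed the job in at about 29 s: both swollen cans stand upright in the scrap tray, and the new large and small cans are fully down in their clamps. The sound medium and the spare medium are where they were. The hand-in call did not return a verdict.

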